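Stand the curing box lid on its balance point and hold it for the new stay

TASK

I want to screw a new stay to the lid of the grey curing box: first lift the loose black vent cap off the lid's collar (it would tumble off as the lid tips) and stand it open side down on the free desk, without dropping it and with the lid still shut. Then swing the lid up by its bar handle, never letting it drop shut or flop over backwards, to its balance point just about upright over the hinge, where it falls neither way, and finish the program while still holding the handle with the lid standing still there for me. Leave the new stay, the screwdriver, the glue jar and the other tools where they are.

Things in the scene. Friction and masses are not known exactly. Their poses are not given: they have to be found in the camera images.
- curing_box: grey steel box fixed to the desk, 140 mm front to back (x), 200 mm wide (y), lid top 92 mm above the desk. Origin at the centre of its underside, z up; x points from the front (dial, red switch) to the hinge at the rear, y to the left seen from the front
- lid (a joint): angle of the lid in rad: 0 shut, grows as its front edge swings up and back, stop at 1.95 (leaning back). White lid with amber window, 140 x 200 x 12 mm, 0.5 kg with handle, almost frictionless hinge: let go below the balance point it falls shut, beyond it it flops back. It balances at 1.50 rad (86 degrees open, without the cap), its centre of mass then 80 mm over the hinge
- lid_hinge (a point): middle of the hinge line, at the rear top edge of the box, 73.5 mm behind the box's centre and 81 mm above the desk; its y axis is the hinge line (it turns with the lid)
- lid_handle (a point): round steel bar handle on the lid's front edge, 11 mm thick, 110 mm long along its y (parallel to the hinge), bent back to the lid at both ends, 37 mm clear gap behind it. Origin mid-bar on its axis, 185.5 mm from the hinge; x points to the hinge. Lid shut: bar level, 86 mm above the desk; at balance: top of the lid, 267 mm above the desk. The bar can turn between gripping fingers
- vent_cap: loose round black cap, 52 mm outside diameter, 30 mm tall, 26 mm deep inside, about 60 g. Origin at the centre of its open lower rim, z up to the closed top. It starts over the vent collar (42 mm wide, 27 mm high) at the lid's right side, with 2 mm play all round, its rim 1 mm above the lid; lifts straight up. On the desk its origin is at desk height
- awl: awl with a pale wooden handle and steel point, 77 mm, lying left of the curing box
- edge_beveler: edge beveler, small hand tool with a red-brown handle, 126 mm, lying left of the curing box
- glue_pot: small glue jar with a blue lid, 47 mm wide, 70 mm tall, standing behind and left of the curing box
- new_stay: the new lid stay, a flat slotted steel arm with a small foot plate, 136 x 30 x 8 mm, lying in front of the curing box
- screwdriver: screwdriver, 160 mm long, lying in front of the curing box
Not all that is in view belongs to the job. What is shaped like the vent_cap but purple is not meant.

How it is judged (in metres and radians):
On the way, in this order (a step that is already met when the one before it is completed fails the run):
1. the vent cap is lifted clear of the collar in the fingers, the lid still shut (z of vent_cap in the frame of curing_box above 0.124 m and contact force between the fingers and vent_cap above 0.2 N and value of joint lid below 0.05 rad), for 0.05 s.
2. the vent cap stands upright and let go on the desk, the lid still shut (height (world z) of vent_cap below 0.012 m and angle between vent_cap's own z axis and vertical below 0.1 rad and linear speed of vent_cap below 0.03 m/s and contact force between the fingers and vent_cap below 0.05 N and value of joint lid below 0.05 rad), for 0.2 s.
3. the lid is part-way up, led by its handle (value of joint lid between 0.5 and 1.3 rad and contact force between the fingers and lid_handle_bar above 0.5 N), for 0.05 s.
At the end, for the whole second after the job is handed in: the fingers hold the bar handle (more than 0.5 N) with the lid still (under 0.06 rad/s) at its balance point of 1.50 rad, between 1.41 and 1.60; the cap stands upright (within 0.1 rad) on the desk (its rim less than 12 mm above the desk top), at rest, untouched by the fingers and clear of the box (value of joint lid between 1.41 and 1.6 rad and velocity of joint lid between -0.06 and 0.06 rad/s and contact force between the fingers and lid_handle_bar above 0.5 N and contact force between vent_cap and curing_box below 0.05 N and height (world z) of vent_cap below 0.012 m and angle between vent_cap's own z axis and vertical below 0.1 rad and linear speed of vent_cap below 0.03 m/s and contact force between the fingers and vent_cap below 0.05 N); the arm keeps its last pose, push and grip.
It fails at once if the lid flops over backwards (beyond 1.75 rad) (value of joint lid above 1.75 rad).
It fails at once if the lid drops shut (falls faster than 3 rad/s) (velocity of joint lid below -3 rad/s).
It fails at once if the cap is dropped or knocked off (faster than 0.6 m/s with no finger on it) (linear speed of vent_cap above 0.6 m/s and contact force between the fingers and vent_cap below 0.01 N).
It fails at once if another thing (stay, screwdriver, jar or tool) is moved by more than 30 mm (distance of any of awl, edge_beveler, glue_pot, new_stay, screwdriver from where it was at the start of the episode above 0.03 m).
It also fails if it takes over 64 s, if anything falls off the work surface, if the arm or the gripper's body presses on something with over 40 N, if the wrist force passes 120 N, or if a joint passes its speed limit or range.

ROBOT

A 6-joint arm with a two-finger parallel gripper is mounted at the origin on a cart in front of the work surface, level with it; the furniture and walls round the work are solid. World frame = base frame: x ahead of the robot, y to its left, z up, the work surface at z = 0. Lengths are in mm, angles in rad, forces in N, time in s.
With the tool pointing down it reaches from about 350 to 775 mm from the base axis. Payload 7.3 kg.
Tool frame: the origin (TCP) lies on the centre line of the jaws, within the pads' length; the fingertips stand 22 mm ahead of it and the grasp point (between the pads) lies 3 mm ahead of it; x points along the fingers, z is the direction in which the jaws open and shut, and the axes are right-handed (so a half turn about x gives the same grasp; the last joint's range is limited). The gripper opens to 92 mm and grips with 3 to 60 N. Pads are 19 mm wide; open, the fingers measure 130 mm over their backs; the gripper's body (75 mm by 190 mm) begins 47 mm behind the grasp point.
Start: joints at [-1.36, 0.342, 1.524, -0, 1.275, -0.146], TCP at [183.393, -491.945, 248.741] pointing down, gripper open.
Joint ranges: [-2.53, 2.53], [-0.77, 2.02], [0.04, 2.7], [-1, 4.14], [0.28, 2.66], [-3.11, 3.11]. Speed limits (rad/s): [2.57, 2.57, 3.14, 3.14, 3.14, 3.14].

INTERFACE

Orientations are given as [roll, pitch, yaw] about the fixed x, y, z axes, in that order (R = Rz(yaw) Ry(pitch) Rx(roll)).
In Python, from plant import readout, imaging, bot gives the robot as it stands.
- The arm moves only by the tool arm_command, never from a script. Its argument "plan" is a list of rows, each an object of numbers: "tx", "ty", "tz": the shift along the tool's x, y, z in cm; "wx", "wy", "wz": the turn, a rotation vector about the tool's x, y, z in rad; "jaw": the opening, from -1 (shut) to 1 (fully open). In form: [{"tx": .., "ty": .., "tz": .., "wx": .., "wy": .., "wz": .., "jaw": ..}, ...]. A call has 1 to 20 rows; each row shifts and turns the commanded pose from where the row before left it, along the tool's axes as they then stand; what a row does not reach is not made up. A row lasts 1/10 s, in which the tool goes at most 50 mm and 8.59 degrees, less where a joint would pass 70% of its speed; a pose out of reach is approached as far as the arm can. A call with a gripper value outside its range is refused whole. The fingers move at their own pace and stop on an object; the grip force is fixed at half the most. Time passes only in rows, so rows that do not move let the fingers close. It gives the time, the measured TCP pose, the force and the opening at its end, in the units of the state.
- readout.get_obs(): the state, without advancing time (a new reading comes with each control period).
- imaging.capture(name): name is "scene" or "top" or "wrist"; returns the picture (384x512x3 uint8, blue, green, red); there is no depth.
- imaging.get_calibration(name): a dict with "fx", "fy", "cx", "cy" (pixels), "position" and "rotation" of the camera in the world; the wrist camera has in their place "mount" (4x4, takes a point from camera to tool coordinates, whose origin is the TCP and whose axes are the tool frame's). Camera axes: x right, y up, looking along -z (the intrinsics and any distortion apply to the point x, -y, -z); pixel columns grow to the right and rows downward; lengths in mm; the calibration is good to about 2 mm. The wrist camera is an equidistant fisheye: a pixel r from the principal point sees the ray r / f radians off the axis. A picture is of the moment at which its call begins: read the wrist's pose just before it. get_calibration takes no time and is no camera call.
- bot.close_job(): hands the job in, once; it reports no verdict.
The state is a dict: "time": time; "joint_positions": joint angles; "dq": joint speeds; "tau": joint torques, N m; "tool_pos": TCP position; "tcp_rot": TCP orientation; "contact_force": force on the tool from outside, world axes, zero at the start; "moment": the same for the moment, N m; "grip_width": finger opening in mm.
Only numpy, scipy, OpenCV 4.12 (cv2) and the standard library are available. Lean on these libraries where they do the work, as an engineer would, in place of code of your own. Each camera call takes 0.05 s, during which the arm holds its last target.

## Working session

There is one attempt and no reset: what is moved stays moved. The work goes in short steps, Python scripts to look and compute and a tool call to move; the robot and the scene stay as the last step left them, time stands still between calls to the robot, and variables do not carry over. Pictures are saved under pics/ and viewed, and the job is handed in when it is done.

Besides the shell and the picture viewer there is one more tool, called by a JSON object that holds its "name" and its "arguments". arm_command: Moves the arm, as the interface text tells. Its arguments: {"type":"object","properties":{"plan":{"type":"array"}},"required":["plan"]}

```bash
ls; mkdir -p pics; python3 - <<'E'
from plant import readout, imaging, bot
import cv2
o=readout.get_obs(); print(o)
for n in ("scene","top","wrist"):
    im=imaging.capture(n); cv2.imwrite(f"pics/{n}0.png",im); print(n,imaging.get_calibration(n))
E
```

```text
pics
{'time': 0.0, 'joint_positions': array([-1.35999810e+00,  3.42720873e-01,  1.52497329e+00, -5.72566109e-06,
        1.27540112e+00, -1.46018981e-01]), 'dq': array([-0.00068485,  0.00084791,  0.00135148, -0.00086869, -0.00107322,
        0.00051855]), 'tau': array([ 6.93579950e-04, -4.31241381e+01, -2.44213593e+01,  7.19156535e-02,
        5.60371298e-02, -1.28886263e-04]), 'tool_pos': array([ 183.31401001, -491.57699735,  248.06115856]), 'tcp_rot': array([2.99921737, 1.56929368, 1.78523992]), 'contact_force': array([-0.12205723,  0.34367246,  0.51853281]), 'moment': array([ 0.01895778, -0.026832  ,  0.02662357]), 'grip_width': 91.57630013755166}
scene {'fx': 478.4596577546804, 'fy': 478.4596577546804, 'cx': 268.72818675380336, 'cy': 196.72329634464094, 'position': array([-175.55343381,  684.06289862,  723.98452986]), 'rotation': array([ 1.00352023,  0.02483615, -2.37250289])}
top {'fx': 500.0677684364157, 'fy': 500.0677684364157, 'cx': 258.20791686023153, 'cy': 198.90836468668897, 'position': array([ 370.27486083,  -68.03683246, 1209.96723954]), 'rotation': array([ 0.15060632,  0.00686921, -1.57728788])}
wrist {'fx': 297.3186396354542, 'fy': 297.3186396354542, 'cx': 258.18451728426896, 'cy': 196.87470059679495, 'mount': array([[-2.74726166e-04,  3.00148899e-01, -9.53892323e-01,
        -1.37038595e+02],
       [ 9.20345567e-04,  9.53892030e-01,  3.00148542e-01,
         8.03267768e+01],
       [ 9.99999539e-01, -7.95451912e-04, -5.38299809e-04,
         2.18317858e-01],
       [ 0.00000000e+00,  0.00000000e+00,  0.00000000e+00,
         1.00000000e+00]])}
```

View pics/scene0.png

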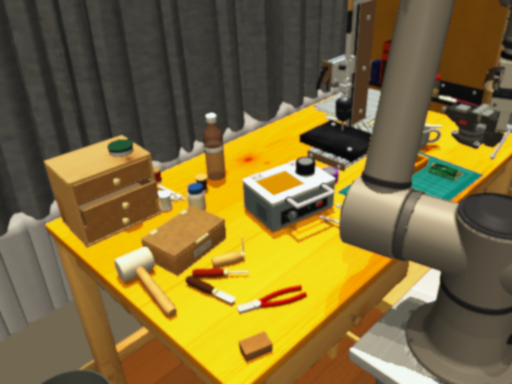

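View pics/top0.png

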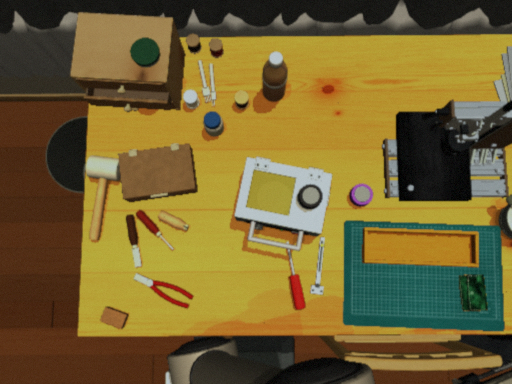

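The top view shows the grey box at about (283,197). The black cap on its lid is at (311,196), the handle bar at (273,242), the purple decoy at (361,194), and the screwdriver and stay in front at (296,280) and (318,266). The cap I want is the black one on the collar. I'll enlarge that area to confirm.

```bash
python3 - <<'E'
import cv2
im=cv2.imread("pics/top0.png")
c=im[145:315,215:385]; cv2.imwrite("pics/top0c.png",cv2.resize(c,None,fx=3.5,fy=3.5,interpolation=cv2.INTER_CUBIC))
im=cv2.imread("pics/scene0.png")
c=im[140:260,230:350]; cv2.imwrite("pics/sc0c.png",cv2.resize(c,None,fx=5,fy=5,interpolation=cv2.INTER_CUBIC))
E
```

```text
(no output)
```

View pics/top0c.png

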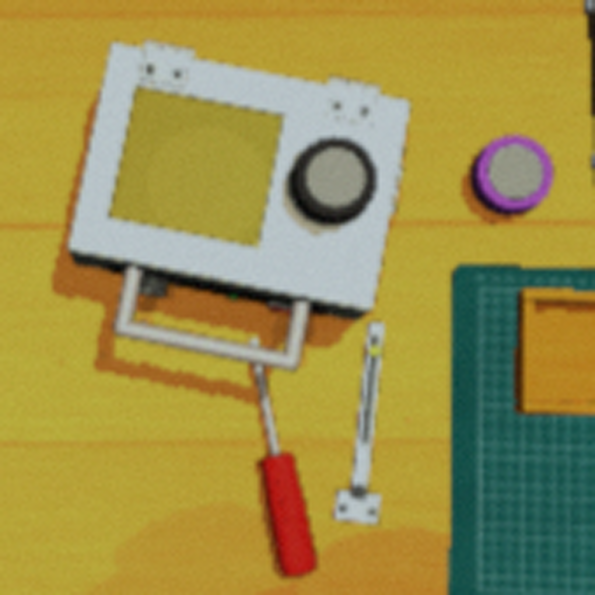

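View pics/sc0c.png

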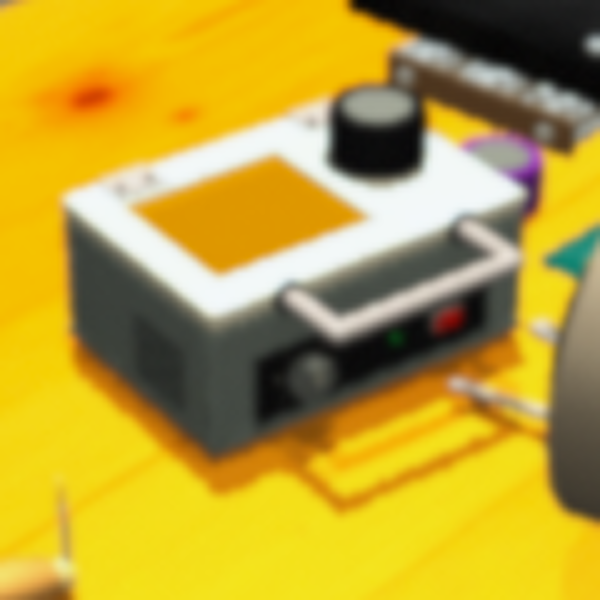

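View pics/wrist0.png

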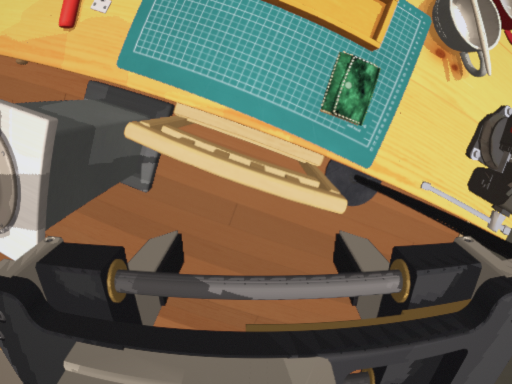

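The black cap with a grey top sits on the lid collar at about (311,196) in the top view. It's the only black candidate, and the purple-sided cap at (361,194) stands on the desk. Next I'll fit the box pose from both views.

```bash
cat > h.py <<'E'
import numpy as np
from scipy.spatial.transform import Rotation as R
from plant import readout, imaging, bot
def rot(rpy): return R.from_euler('xyz',rpy).as_matrix()
def proj(cal,P):
    P=np.atleast_2d(P); c=(P-cal['position'])@rot(cal['rotation'])
    x,y,z=c[:,0],-c[:,1],-c[:,2]
    return np.c_[cal['fx']*x/z+cal['cx'],cal['fy']*y/z+cal['cy']]
def wproj(cal,obs,P):
    P=np.atleast_2d(P); t=(P-obs['tool_pos'])@rot(obs['tcp_rot'])
    M=cal['mount']; c=(t-M[:3,3])@M[:3,:3]
    x,y,z=c[:,0],-c[:,1],-c[:,2]; r=np.hypot(x,y); th=np.arctan2(r,z)
    return np.c_[cal['fx']*th*x/r+cal['cx'],cal['fy']*th*y/r+cal['cy']]
def ray(cal,uv,z):
    d=rot(cal['rotation'])@np.array([(uv[0]-cal['cx'])/cal['fx'],-(uv[1]-cal['cy'])/cal['fy'],-1])
    p=cal['position']; return p+d*(z-p[2])/d[2]
E
cat > fit.py <<'E'
from h import *
from scipy.optimize import least_squares
top=imaging.get_calibration('top'); sc=imaging.get_calibration('scene')
tp=np.array([[112,43],[410,101],[370,313],[70,250],[122,330],[296,362]])/3.5+[215,145]
sp=np.array([[65,198],[213,322],[523,190],[338,328],[515,255]])/5+[230,140]
L=np.array([[70,100,92],[70,-100,92],[-70,-100,92],[-70,100,92],[-112,55,86],[-112,-55,86.]])
def W(q,P): return P@R.from_euler('z',q[2]).as_matrix().T+[q[0],q[1],0]
f=lambda q:np.r_[(proj(top,W(q,L))-tp).ravel(),(proj(sc,W(q,L[[0,3,2,4,5]]))-sp).ravel()]
r=least_squares(f,[400,-100,-.2]); print(r.x, np.round(r.fun,1))
q=r.x
ct=ray(top,np.array([337,180])/3.5+[215,145],123); cs=ray(sc,np.array([378,105])/5+[230,140],123)
print("cap",ct,cs, [(R.from_euler('z',-q[2]).apply(c-[q[0],q[1],0])) for c in (ct,cs)])
print("handle",W(q,[[-112,0,86]]))
for n,u,z in (("purple",(361,194),25),("drv handle top",(304,309),15),("stay foot",(318,291),4),("stay tip",(322,238),4),("drv tip",(288,243),8),("mat corner",(345,222),2),("pot",(212,120),70),("platform corner",(386,140),30),("bottle",(275,95),0),('desk right edge', (505,200),0),("arm",(275,60),0)):
    print(n,ray(top,u,z))
E
python3 fit.py
```

```text
[ 5.48662086e+02 -1.18580672e+02 -2.02672230e-01] [-0.7 -0.3  0.2 -0.3  0.8 -0.6 -1.1  0.1  0.  -0.3 -1.5  0.1 -0.4 -0.7
  0.4 -2.   1.5 -0.6  0.9  0.5  0.4  0.7]
cap [ 539.91214582 -178.37384478  123.        ] [ 540.8240891  -174.50804299  123.        ] [array([  3.46477486, -60.33059155, 123.        ]), array([  3.57991477, -56.3603514 , 123.        ])]
handle [[438.95448103 -96.03646305  86.        ]]
purple [ 560.19662625 -307.52785933   25.        ]
drv handle top [ 290.59080394 -166.35211051   15.        ]
stay foot [ 331.42451688 -201.27621408    4.        ]
stay tip [ 456.95271866 -213.96962578    4.        ]
drv tip [ 445.25098621 -131.71442023    8.        ]
mat corner [ 495.4599452  -270.89420453    2.        ]
pot [732.80885159  46.6766726   70.        ]
platform corner [ 691.5885623  -372.02175931   30.        ]
bottle [ 819.14751466 -105.06508084    0.        ]
desk right edge [ 546.72287854 -662.62551285    0.        ]
arm [ 912.51513949 -106.14153484    0.        ]
```

```bash
cat >> h.py <<'E'
Q=np.array([548.7,-118.6,-0.203])
def W(P,q=Q): return R.from_euler('z',q[2]).apply(np.asarray(P,float))+[q[0],q[1],0]
def Rdes(sgn,yaw=Q[2]):
    z=sgn*np.array([np.cos(yaw),np.sin(yaw),0]); x=np.array([0,0,-1.]); return np.c_[x,np.cross(z,x),z]
def state():
    o=readout.get_obs(); print("t",round(o['time'],2),"tcp",np.round(o['tool_pos'],1),"F",np.round(o['contact_force'],1),"w",round(o['grip_width'],1),"j",np.round(o['joint_positions'],2)); return o
def move(o,P,Rd):
    Rm=rot(o['tcp_rot']); print("rotvec(tool)",np.round(R.from_matrix(Rm.T@Rd).as_rotvec(),3),"shift now cm",np.round(Rm.T@(P-o['tool_pos'])/10,2),"shift in target axes cm",np.round(Rd.T@(P-o['tool_pos'])/10,2))
E
python3 - <<'E'
from h import *
o=state(); print(rot(o['tcp_rot']).round(3))
cap=np.array([540.3,-176.5,230])
for s in (1,-1): move(o,cap,Rdes(s))
top=imaging.get_calibration('top')
for l in [(-20,170,0),(-50,165,0),(-80,165,0)]: print(l,W(l),proj(top,W(l)))
for u,z in (((188,228),10),((135,212),10),((172,248),5),((195,198),40),((192,305),5),((212,120),70)): print(u,ray(top,u,z))
E
```

```text
t 0.15 tcp [ 183.3 -491.7  248.2] F [0.  0.2 0.8] w 91.8 j [-1.36  0.34  1.52  0.    1.28 -0.15]
[[-0.     0.937  0.349]
 [ 0.001  0.349 -0.937]
 [-1.     0.    -0.001]]
rotvec(tool) [-1.011e+00 -1.000e-03 -1.000e-03] shift now cm [  1.85  44.45 -17.07] shift in target axes cm [ 1.82 38.07 28.61]
rotvec(tool) [ 2.131e+00 -1.000e-03  1.000e-03] shift now cm [  1.85  44.45 -17.07] shift in target axes cm [  1.82 -38.07 -28.61]
(-20, 170, 0) [563.38414425  51.94141992   0.        ] [[212.14859295 195.44599864]]
(-50, 165, 0) [532.99211628  53.09234808   0.        ] [[211.5864057  207.73888722]]
(-80, 165, 0) [503.60813146  59.14060704   0.        ] [[209.01204665 219.72614557]]
(188, 228) [482.84428742 108.55981117  10.        ]
(135, 212) [522.61246941 237.59899014  10.        ]
(172, 248) [435.37039808 147.09827651   5.        ]
(195, 198) [551.18131345  88.58434204  40.        ]
(192, 305) [300.77245849  97.17055314   5.        ]
(212, 120) [732.80885159  46.6766726   70.        ]
```

{"name": "arm_command", "arguments": {"plan": [{"wx": -0.1444,"jaw": 1},{"wx": -0.1444,"jaw": 1},{"wx": -0.1444,"jaw": 1},{"wx": -0.1444,"jaw": 1},{"wx": -0.1444,"jaw": 1},{"wx": -0.1444,"jaw": 1},{"wx": -0.1444,"jaw": 1},{"tx": 0.15,"ty": 3.17,"tz": 2.38,"jaw": 1},{"tx": 0.15,"ty": 3.17,"tz": 2.38,"jaw": 1},{"tx": 0.15,"ty": 3.17,"tz": 2.38,"jaw": 1},{"tx": 0.15,"ty": 3.17,"tz": 2.38,"jaw": 1},{"tx": 0.15,"ty": 3.17,"tz": 2.38,"jaw": 1},{"tx": 0.15,"ty": 3.17,"tz": 2.38,"jaw": 1},{"tx": 0.15,"ty": 3.17,"tz": 2.38,"jaw": 1},{"tx": 0.15,"ty": 3.17,"tz": 2.38,"jaw": 1},{"tx": 0.15,"ty": 3.17,"tz": 2.38,"jaw": 1},{"tx": 0.15,"ty": 3.17,"tz": 2.38,"jaw": 1},{"tx": 0.15,"ty": 3.17,"tz": 2.38,"jaw": 1},{"tx": 0.15,"ty": 3.17,"tz": 2.38,"jaw": 1},{"jaw": 1}]}}

```text
invalid input at $.plan[0]: expected keys tx, ty, tz, wx, wy, wz, jaw
```

```bash
python3 - <<'E'
from h import *
import cv2
o=state(); im=imaging.capture('wrist'); cal=imaging.get_calibration('wrist')
pts=np.r_[[[540.3,-176.5,123]],W([[70,100,92],[70,-100,92],[-70,-100,92],[-70,100,92],[-112,55,86],[-112,-55,86.]])]
p=wproj(cal,o,pts); print(p.round(1))
big=cv2.resize(im,None,fx=1.56,fy=1.56,interpolation=cv2.INTER_CUBIC)
for a in p: cv2.circle(big,tuple(int(v) for v in a*1.56),3,(0,0,255),1)
cv2.imwrite('pics/w1.png',big); move(o,np.array([540.3,-176.5,123]),Rdes(1))
np.save('o1.npy',o,allow_pickle=True); cv2.imwrite('pics/w1raw.png',im)
E
```

```text
t 0.15 tcp [ 183.3 -491.7  248.2] F [0.  0.2 0.8] w 91.8 j [-1.36  0.34  1.52  0.    1.28 -0.15]
[[ 117.7 -154.5]
 [  84.2 -171.3]
 [ 180.8 -166. ]
 [ 112.7  -99.7]
 [  27.4 -109.9]
 [  28.2  -85. ]
 [  72.1  -77.3]]
rotvec(tool) [-1.011e+00 -1.000e-03 -1.000e-03] shift now cm [ 12.55  44.45 -17.05] shift in target axes cm [12.52 38.07 28.61]
```

View pics/w1.png

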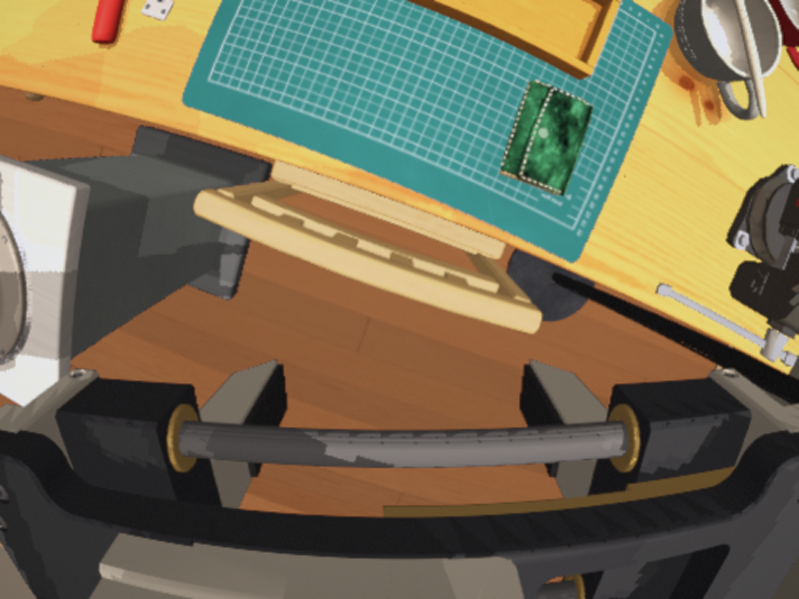

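All seven keys are required in every row, so the command was refused and the arm hasn't moved.

{"name": "arm_command", "arguments": {"plan": [{"tx": 0,"ty": 0,"tz": 0,"wx": -0.1444,"wy": 0,"wz": 0,"jaw": 1},{"tx": 0,"ty": 0,"tz": 0,"wx": -0.1444,"wy": 0,"wz": 0,"jaw": 1},{"tx": 0,"ty": 0,"tz": 0,"wx": -0.1444,"wy": 0,"wz": 0,"jaw": 1},{"tx": 0,"ty": 0,"tz": 0,"wx": -0.1444,"wy": 0,"wz": 0,"jaw": 1},{"tx": 0,"ty": 0,"tz": 0,"wx": -0.1444,"wy": 0,"wz": 0,"jaw": 1},{"tx": 0,"ty": 0,"tz": 0,"wx": -0.1444,"wy": 0,"wz": 0,"jaw": 1},{"tx": 0,"ty": 0,"tz": 0,"wx": -0.1444,"wy": 0,"wz": 0,"jaw": 1},{"tx": 0.15,"ty": 3.17,"tz": 2.38,"wx": 0,"wy": 0,"wz": 0,"jaw": 1},{"tx": 0.15,"ty": 3.17,"tz": 2.38,"wx": 0,"wy": 0,"wz": 0,"jaw": 1},{"tx": 0.15,"ty": 3.17,"tz": 2.38,"wx": 0,"wy": 0,"wz": 0,"jaw": 1},{"tx": 0.15,"ty": 3.17,"tz": 2.38,"wx": 0,"wy": 0,"wz": 0,"jaw": 1},{"tx": 0.15,"ty": 3.17,"tz": 2.38,"wx": 0,"wy": 0,"wz": 0,"jaw": 1},{"tx": 0.15,"ty": 3.17,"tz": 2.38,"wx": 0,"wy": 0,"wz": 0,"jaw": 1},{"tx": 0.15,"ty": 3.17,"tz": 2.38,"wx": 0,"wy": 0,"wz": 0,"jaw": 1},{"tx": 0.15,"ty": 3.17,"tz": 2.38,"wx": 0,"wy": 0,"wz": 0,"jaw": 1},{"tx": 0.15,"ty": 3.17,"tz": 2.38,"wx": 0,"wy": 0,"wz": 0,"jaw": 1},{"tx": 0.15,"ty": 3.17,"tz": 2.38,"wx": 0,"wy": 0,"wz": 0,"jaw": 1},{"tx": 0.15,"ty": 3.17,"tz": 2.38,"wx": 0,"wy": 0,"wz": 0,"jaw": 1},{"tx": 0.15,"ty": 3.17,"tz": 2.38,"wx": 0,"wy": 0,"wz": 0,"jaw": 1},{"tx": 0,"ty": 0,"tz": 0,"wx": 0,"wy": 0,"wz": 0,"jaw": 1}]}}

```text
time: 2.2
tool_pos: [542.4, -173.7, 230.0]
tcp_rot: [1.347, 1.569, 1.148]
contact_force: [-0.2, -0.2, -0.1]
grip_width: 92.0
```

```bash
cat > look.py <<'E'
from h import *
import cv2,sys
name=sys.argv[1]
o=state(); im=imaging.capture('wrist'); cal=imaging.get_calibration('wrist')
pts=np.r_[[[540.3,-176.5,123]],W([[70,100,92],[70,-100,92],[-70,-100,92],[-70,100,92],[-112,55,86],[-112,-55,86.]])]
p=wproj(cal,o,pts); print(p.round(1))
big=cv2.resize(im,None,fx=1.56,fy=1.56,interpolation=cv2.INTER_CUBIC)
for a in p: cv2.circle(big,tuple(int(v) for v in a*1.56),3,(0,0,255),1)
cv2.imwrite(f'pics/{name}.png',big)
E
python3 look.py w2; python3 -c "
from h import *
move(state(),np.array([540.3,-176.5,123]),Rdes(1))"
```

```text
t 2.2 tcp [ 542.4 -173.7  230. ] F [-0.2 -0.2 -0.1] w 92.0 j [-0.45  0.44  1.43  0.    1.27 -0.25]
[[257.4 204.8]
 [330.3  31.2]
 [321.9 233.3]
 [186.3 232.6]
 [179.2  31.1]
 [139.6  80.9]
 [145.7 189.1]]
t 2.25 tcp [ 540.8 -175.3  230. ] F [-0.5 -0.7  0.4] w 92.2 j [-0.45  0.44  1.43 -0.    1.28 -0.25]
rotvec(tool) [ 0.003 -0.001 -0.   ] shift now cm [ 1.07e+01 -1.30e-01 -1.00e-02] shift in target axes cm [10.7  -0.13 -0.02]
```

View pics/w2.png

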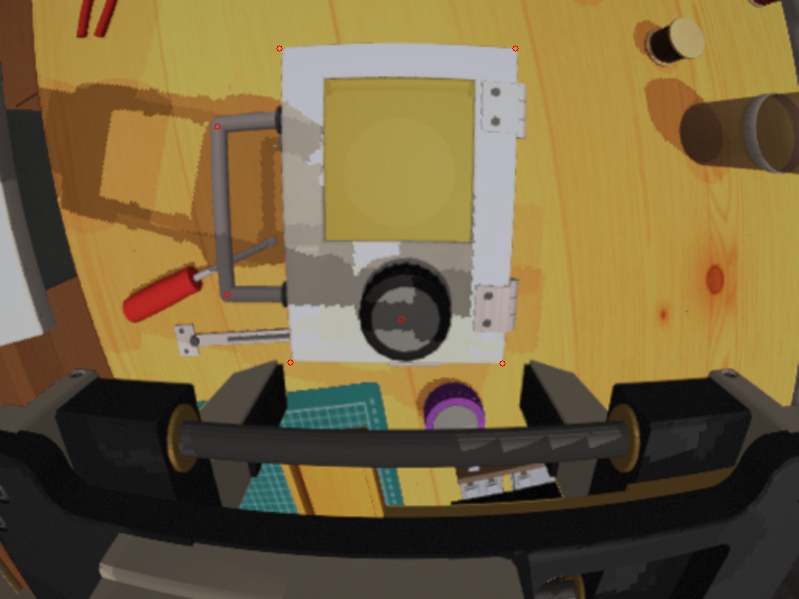

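```bash
python3 look.py w3; python3 - <<'E'
import cv2
im=cv2.imread('pics/w3.png'); cv2.imwrite('pics/w3c.png',cv2.resize(im[240:380,270:530],None,fx=3,fy=3))
E
```

```text
t 2.25 tcp [ 540.8 -175.3  230. ] F [-0.5 -0.7  0.4] w 92.2 j [-0.45  0.44  1.43 -0.    1.28 -0.25]
[[259.  202.6]
 [331.6  29.2]
 [323.4 231.5]
 [187.5 230.8]
 [180.6  29. ]
 [140.8  78.9]
 [146.8 187.2]]
```

View pics/w3c.png

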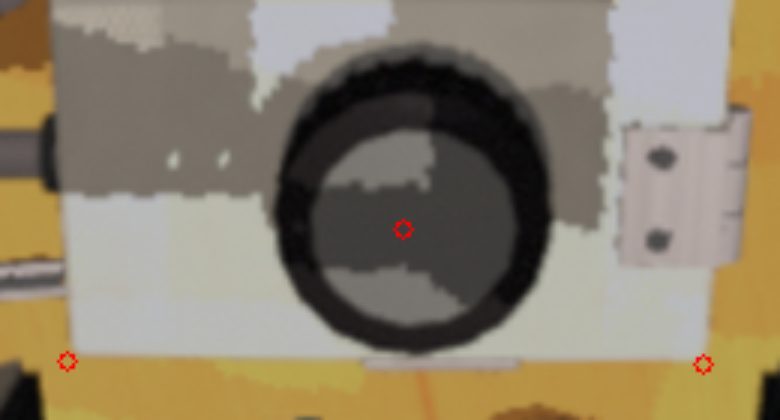

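The wrist view has the black cap's top centre about 2 mm further along box +x than predicted, and the lid corners agree within 1.5 mm. I'll descend and grip.

{"name": "arm_command", "arguments": {"plan": [{"tx": 2.5,"ty": -0.1,"tz": 0.1,"wx": 0,"wy": 0,"wz": 0,"jaw": 1},{"tx": 2.5,"ty": 0,"tz": 0,"wx": 0,"wy": 0,"wz": 0,"jaw": 1},{"tx": 2.5,"ty": 0,"tz": 0,"wx": 0,"wy": 0,"wz": 0,"jaw": 1},{"tx": 1.5,"ty": 0,"tz": 0,"wx": 0,"wy": 0,"wz": 0,"jaw": 1},{"tx": 1.0,"ty": 0,"tz": 0,"wx": 0,"wy": 0,"wz": 0,"jaw": 1},{"tx": 0.8,"ty": 0,"tz": 0,"wx": 0,"wy": 0,"wz": 0,"jaw": 1},{"tx": 0,"ty": 0,"tz": 0,"wx": 0,"wy": 0,"wz": 0,"jaw": 1},{"tx": 0,"ty": 0,"tz": 0,"wx": 0,"wy": 0,"wz": 0,"jaw": 1}]}}

```text
time: 3.1
tool_pos: [540.9, -178.6, 123.4]
tcp_rot: [-0.354, 1.57, -0.558]
contact_force: [-0.1, -0.1, 0.3]
grip_width: 92.2
```

```bash
python3 look.py w4
```

```text
t 3.1 tcp [ 540.9 -178.6  123.4] F [-0.1 -0.1  0.3] w 92.2 j [-0.45  0.55  1.57 -0.    1.03 -0.25]
[[258.1 260.9]
 [369.9 -15.7]
 [351.9 287.5]
 [155.  287. ]
 [135.7 -14. ]
 [ 80.   65.2]
 [ 95.3 224.4]]
```

View pics/w4.png

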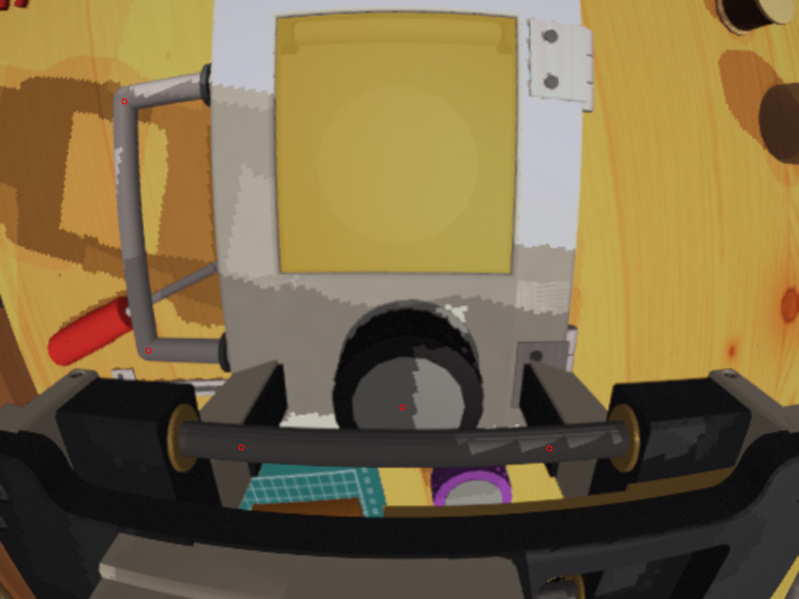

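The cap's top is centred between the fingers at about (407,400). I'll nudge 2 mm in y, go down slightly and close.

{"name": "arm_command", "arguments": {"plan": [{"tx": 0.2,"ty": 0.2,"tz": 0.1,"wx": 0,"wy": 0,"wz": 0,"jaw": 1},{"tx": 0,"ty": 0,"tz": 0,"wx": 0,"wy": 0,"wz": 0,"jaw": 0.2},{"tx": 0,"ty": 0,"tz": 0,"wx": 0,"wy": 0,"wz": 0,"jaw": 0},{"tx": 0,"ty": 0,"tz": 0,"wx": 0,"wy": 0,"wz": 0,"jaw": -0.5},{"tx": 0,"ty": 0,"tz": 0,"wx": 0,"wy": 0,"wz": 0,"jaw": -0.5},{"tx": 0,"ty": 0,"tz": 0,"wx": 0,"wy": 0,"wz": 0,"jaw": -0.5},{"tx": 0,"ty": 0,"tz": 0,"wx": 0,"wy": 0,"wz": 0,"jaw": -0.5},{"tx": 0,"ty": 0,"tz": 0,"wx": 0,"wy": 0,"wz": 0,"jaw": -0.5}]}}

```text
time: 3.95
tool_pos: [542.5, -176.6, 120.8]
tcp_rot: [-0.185, 1.57, -0.389]
contact_force: [2.0, -0.1, -1.6]
grip_width: 51.7
```

{"name": "arm_command", "arguments": {"plan": [{"tx": 0,"ty": 0,"tz": 0,"wx": 0,"wy": 0,"wz": 0,"jaw": -0.5},{"tx": -0.5,"ty": 0,"tz": 0,"wx": 0,"wy": 0,"wz": 0,"jaw": -0.5},{"tx": -1,"ty": 0,"tz": 0,"wx": 0,"wy": 0,"wz": 0,"jaw": -0.5},{"tx": -1,"ty": 0,"tz": 0,"wx": 0,"wy": 0,"wz": 0,"jaw": -0.5},{"tx": -1,"ty": 0,"tz": 0,"wx": 0,"wy": 0,"wz": 0,"jaw": -0.5},{"tx": -1.5,"ty": 0,"tz": 0,"wx": 0,"wy": 0,"wz": 0,"jaw": -0.5},{"tx": -2,"ty": 0,"tz": 0,"wx": 0,"wy": 0,"wz": 0,"jaw": -0.5},{"tx": -2,"ty": 0,"tz": 0,"wx": 0,"wy": 0,"wz": 0,"jaw": -0.5},{"tx": -1,"ty": 0,"tz": 0,"wx": 0,"wy": 0,"wz": 0,"jaw": -0.5},{"tx": 0,"ty": 0,"tz": 0,"wx": 0,"wy": 0,"wz": 0,"jaw": -0.5}]}}

```text
time: 4.95
tool_pos: [542.3, -176.6, 222.4]
tcp_rot: [-0.337, 1.568, -0.541]
contact_force: [0.6, 0.7, -0.6]
grip_width: 51.3
```

```bash
python3 look.py w5;python3 - <<'E'
from h import *
import cv2
o=state(); move(o,np.array([385,45,100.]),Rdes(1)); cv2.imwrite('pics/s5.png',cv2.resize(imaging.capture('scene'),None,fx=1.5,fy=1.5))
print(proj(imaging.get_calibration('top'),[385,45,0]))
E
```

```text
t 4.95 tcp [ 542.3 -176.6  222.4] F [ 0.6  0.7 -0.6] w 51.3 j [-0.45  0.44  1.44 -0.    1.25 -0.25]
[[256.6 204.2]
 [330.6  25.6]
 [323.  233.2]
 [183.8 233.1]
 [175.5  26.3]
 [135.2  77.8]
 [142.  188.7]]
t 5.0 tcp [ 541.8 -176.4  221. ] F [-0.1 -0.7 -1.3] w 51.8 j [-0.45  0.45  1.44 -0.    1.25 -0.25]
rotvec(tool) [-0.  0.  0.] shift now cm [ 12.09  18.52 -19.83] shift in target axes cm [ 12.1   18.52 -19.82]
[[214.4962826 268.8948479]]
```

View pics/w5.png

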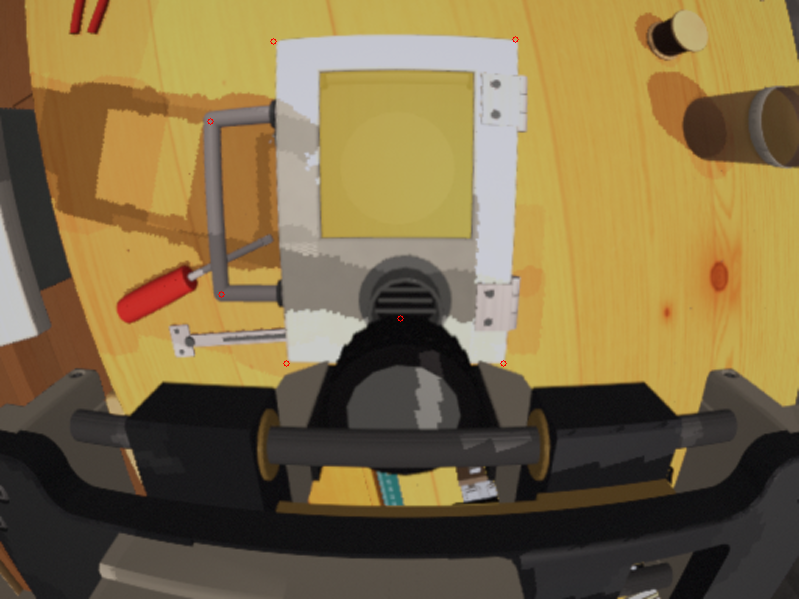

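View pics/s5.png

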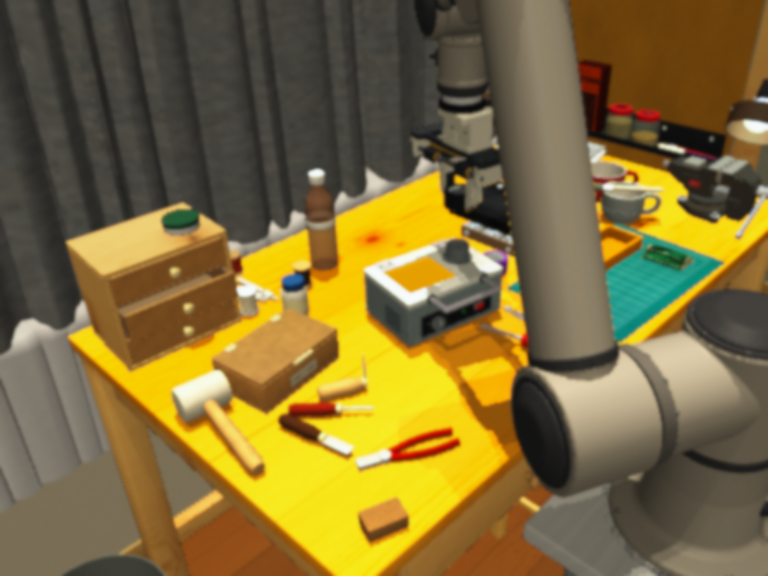

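The cap is in the fingers with the grooved collar exposed at (405,295), and the lid is still shut. I'll carry the cap over the free spot at front left.

{"name": "arm_command", "arguments": {"plan": [{"tx": 0,"ty": 1.0,"tz": -1.0,"wx": 0,"wy": 0,"wz": 0,"jaw": -0.5},{"tx": 0,"ty": 1.75,"tz": -1.9,"wx": 0,"wy": 0,"wz": 0,"jaw": -0.5},{"tx": 0,"ty": 1.75,"tz": -1.9,"wx": 0,"wy": 0,"wz": 0,"jaw": -0.5},{"tx": 0,"ty": 1.75,"tz": -1.9,"wx": 0,"wy": 0,"wz": 0,"jaw": -0.5},{"tx": 0,"ty": 1.75,"tz": -1.9,"wx": 0,"wy": 0,"wz": 0,"jaw": -0.5},{"tx": 0,"ty": 1.75,"tz": -1.9,"wx": 0,"wy": 0,"wz": 0,"jaw": -0.5},{"tx": 0,"ty": 1.75,"tz": -1.9,"wx": 0,"wy": 0,"wz": 0,"jaw": -0.5},{"tx": 0,"ty": 1.75,"tz": -1.9,"wx": 0,"wy": 0,"wz": 0,"jaw": -0.5},{"tx": 0,"ty": 1.75,"tz": -1.9,"wx": 0,"wy": 0,"wz": 0,"jaw": -0.5},{"tx": 0,"ty": 1.75,"tz": -1.9,"wx": 0,"wy": 0,"wz": 0,"jaw": -0.5},{"tx": 0,"ty": 1.75,"tz": -1.7,"wx": 0,"wy": 0,"wz": 0,"jaw": -0.5},{"tx": 2,"ty": 0,"tz": 0,"wx": 0,"wy": 0,"wz": 0,"jaw": -0.5},{"tx": 2.5,"ty": 0,"tz": 0,"wx": 0,"wy": 0,"wz": 0,"jaw": -0.5},{"tx": 2.5,"ty": 0,"tz": 0,"wx": 0,"wy": 0,"wz": 0,"jaw": -0.5},{"tx": 2.5,"ty": 0,"tz": 0,"wx": 0,"wy": 0,"wz": 0,"jaw": -0.5},{"tx": 2.5,"ty": 0,"tz": 0,"wx": 0,"wy": 0,"wz": 0,"jaw": -0.5},{"tx": 2,"ty": 0,"tz": 0,"wx": 0,"wy": 0,"wz": 0,"jaw": -0.5},{"tx": 1,"ty": 0,"tz": 0,"wx": 0,"wy": 0,"wz": 0,"jaw": -0.5},{"tx": 0,"ty": 0,"tz": 0,"wx": 0,"wy": 0,"wz": 0,"jaw": -0.5},{"tx": 0,"ty": 0,"tz": 0,"wx": 0,"wy": 0,"wz": 0,"jaw": -0.5}]}}

```text
time: 7.05
tool_pos: [385.0, 44.7, 70.4]
tcp_rot: [-2.947, 1.569, 3.133]
contact_force: [-0.6, -0.3, -0.8]
grip_width: 51.9
```

```bash
python3 look.py w6;python3 - <<'E'
from h import *
import cv2
o=state(); print(rot(o['tcp_rot']).round(3)); cv2.imwrite('pics/s6.png',cv2.resize(imaging.capture('scene'),None,fx=1.5,fy=1.5))
E
```

```text
t 7.05 tcp [385.   44.7  70.4] F [-0.6 -0.3 -0.8] w 51.9 j [-0.08  0.37  2.11 -0.    0.66  0.12]
[[468.5 440.4]
 [571.9 278. ]
 [485.2 419.6]
 [381.  453.3]
 [462.1 308.9]
 [383.5 363.6]
 [350.4 437.5]]
t 7.1 tcp [385.4  44.7  70.8] F [ 0.7  0.5 -0.2] w 51.8 j [-0.08  0.37  2.11 -0.    0.66  0.12]
[[-0.     0.202  0.979]
 [-0.     0.979 -0.202]
 [-1.    -0.    -0.   ]]
```

View pics/w6.png

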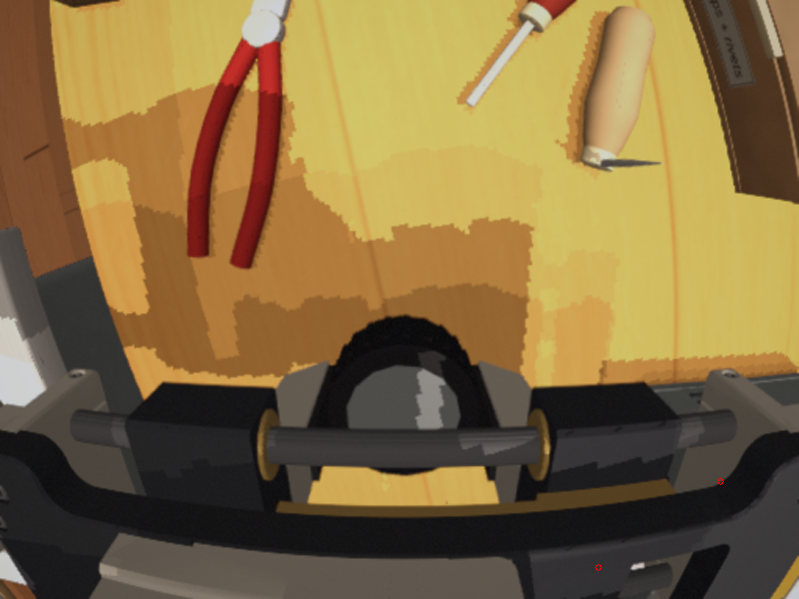

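View pics/s6.png

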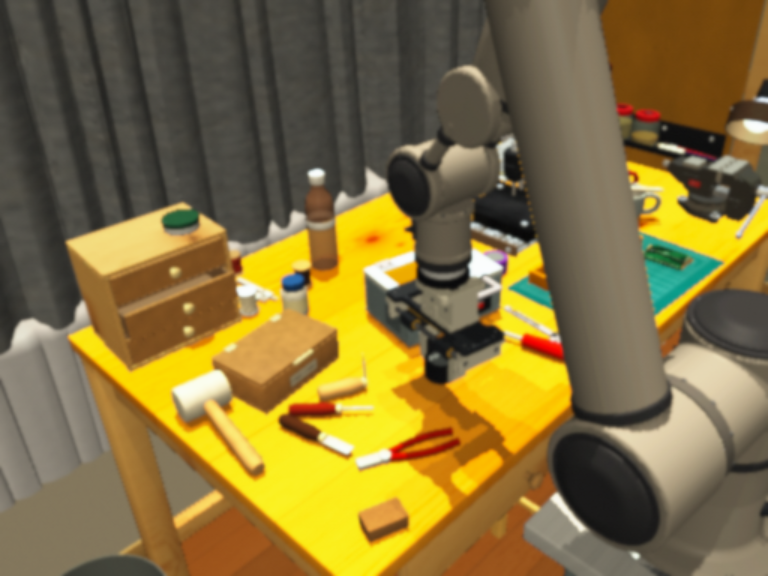

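The spot is clear, with the plier tips at about (240,265) well to the side. I'll lower to just above contact and then go in fine steps.

{"name": "arm_command", "arguments": {"plan": [{"tx": 1,"ty": 0,"tz": 0,"wx": 0,"wy": 0,"wz": 0,"jaw": -0.5},{"tx": 1,"ty": 0,"tz": 0,"wx": 0,"wy": 0,"wz": 0,"jaw": -0.5},{"tx": 1,"ty": 0,"tz": 0,"wx": 0,"wy": 0,"wz": 0,"jaw": -0.5},{"tx": 0.5,"ty": 0,"tz": 0,"wx": 0,"wy": 0,"wz": 0,"jaw": -0.5},{"tx": 0.3,"ty": 0,"tz": 0,"wx": 0,"wy": 0,"wz": 0,"jaw": -0.5},{"tx": 0.1,"ty": 0,"tz": 0,"wx": 0,"wy": 0,"wz": 0,"jaw": -0.5},{"tx": 0,"ty": 0,"tz": 0,"wx": 0,"wy": 0,"wz": 0,"jaw": -0.5},{"tx": 0,"ty": 0,"tz": 0,"wx": 0,"wy": 0,"wz": 0,"jaw": -0.5}]}}

```text
time: 7.95
tool_pos: [385.7, 44.7, 32.0]
tcp_rot: [-0.006, 1.57, -0.209]
contact_force: [0.3, -0.2, -0.5]
grip_width: 51.7
```

{"name": "arm_command", "arguments": {"plan": [{"tx": 0.2,"ty": 0,"tz": 0,"wx": 0,"wy": 0,"wz": 0,"jaw": -0.5},{"tx": 0.1,"ty": 0,"tz": 0,"wx": 0,"wy": 0,"wz": 0,"jaw": -0.5},{"tx": 0,"ty": 0,"tz": 0,"wx": 0,"wy": 0,"wz": 0,"jaw": -0.5}]}}

```text
time: 8.25
tool_pos: [385.3, 44.7, 28.6]
tcp_rot: [-2.79, 1.57, -2.993]
contact_force: [0.3, 0.3, -0.2]
grip_width: 52.0
```

{"name": "arm_command", "arguments": {"plan": [{"tx": 0.1,"ty": 0,"tz": 0,"wx": 0,"wy": 0,"wz": 0,"jaw": -0.5},{"tx": 0,"ty": 0,"tz": 0,"wx": 0,"wy": 0,"wz": 0,"jaw": -0.5}]}}

```text
time: 8.45
tool_pos: [385.5, 44.7, 27.7]
tcp_rot: [-0.324, 1.571, -0.527]
contact_force: [-0.2, 0.1, 0.2]
grip_width: 51.8
```

{"name": "arm_command", "arguments": {"plan": [{"tx": 0.1,"ty": 0,"tz": 0,"wx": 0,"wy": 0,"wz": 0,"jaw": -0.5},{"tx": 0,"ty": 0,"tz": 0,"wx": 0,"wy": 0,"wz": 0,"jaw": -0.5}]}}

```text
time: 8.65
tool_pos: [385.5, 44.7, 27.6]
tcp_rot: [-0.048, 1.57, -0.251]
contact_force: [-3.4, -0.4, 16.9]
grip_width: 51.4
```

There's 17 N on the desk now, so the cap is seated. I'll release and retreat upward.

{"name": "arm_command", "arguments": {"plan": [{"tx": -0.1,"ty": 0,"tz": 0,"wx": 0,"wy": 0,"wz": 0,"jaw": -0.5},{"tx": 0,"ty": 0,"tz": 0,"wx": 0,"wy": 0,"wz": 0,"jaw": 0.2},{"tx": 0,"ty": 0,"tz": 0,"wx": 0,"wy": 0,"wz": 0,"jaw": 0.5},{"tx": 0,"ty": 0,"tz": 0,"wx": 0,"wy": 0,"wz": 0,"jaw": 1},{"tx": 0,"ty": 0,"tz": 0,"wx": 0,"wy": 0,"wz": 0,"jaw": 1},{"tx": 0,"ty": 0,"tz": 0,"wx": 0,"wy": 0,"wz": 0,"jaw": 1},{"tx": 0,"ty": 0,"tz": 0,"wx": 0,"wy": 0,"wz": 0,"jaw": 1},{"tx": -1,"ty": 0,"tz": 0,"wx": 0,"wy": 0,"wz": 0,"jaw": 1},{"tx": -1.5,"ty": 0,"tz": 0,"wx": 0,"wy": 0,"wz": 0,"jaw": 1},{"tx": -2,"ty": 0,"tz": 0,"wx": 0,"wy": 0,"wz": 0,"jaw": 1},{"tx": -2.5,"ty": 0,"tz": 0,"wx": 0,"wy": 0,"wz": 0,"jaw": 1},{"tx": -2.5,"ty": 0,"tz": 0,"wx": 0,"wy": 0,"wz": 0,"jaw": 1},{"tx": -2.5,"ty": 0,"tz": 0,"wx": 0,"wy": 0,"wz": 0,"jaw": 1},{"tx": -2.5,"ty": 0,"tz": 0,"wx": 0,"wy": 0,"wz": 0,"jaw": 1},{"tx": 0,"ty": 0,"tz": 0,"wx": 0,"wy": 0,"wz": 0,"jaw": 1},{"tx": 0,"ty": 0,"tz": 0,"wx": 0,"wy": 0,"wz": 0,"jaw": 1}]}}

```text
time: 10.25
tool_pos: [385.4, 44.7, 172.7]
tcp_rot: [0.019, 1.57, -0.185]
contact_force: [-0.3, -0.4, -1.6]
grip_width: 91.9
```

```bash
python3 look.py w7;python3 - <<'E'
from h import *
o=state(); move(o,W([-112,0,86])+[0,0,84],Rdes(1))
E
```

```text
t 10.25 tcp [385.4  44.7 172.7] F [-0.3 -0.4 -1.6] w 91.9 j [-0.08  0.18  1.98 -0.    0.97  0.12]
[[431.  370.5]
 [504.3 231.8]
 [451.2 364.1]
 [359.  383.1]
 [398.5 239.4]
 [346.3 281.7]
 [330.8 360.3]]
t 10.3 tcp [384.9  44.7 172.1] F [ 0.3  0.4 -1. ] w 91.7 j [-0.08  0.18  1.99 -0.    0.97  0.12]
rotvec(tool) [-0.    -0.001  0.   ] shift now cm [  0.2  -12.69   8.14] shift in target axes cm [  0.21 -12.7    8.13]
```

View pics/w7.png

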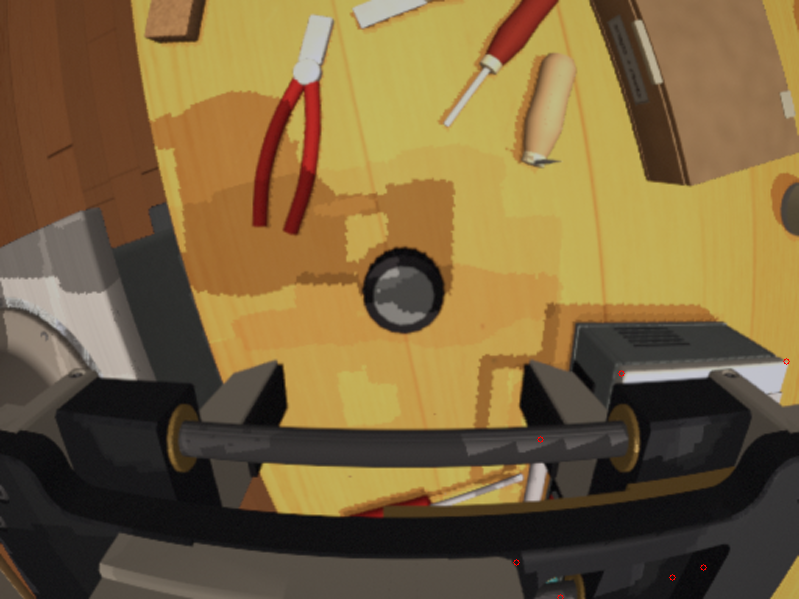

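The cap stands upright at (403,290) and is untouched. I'll move above the handle and narrow the jaws on the way.

{"name": "arm_command", "arguments": {"plan": [{"tx": 0,"ty": -2.1,"tz": 1.4,"wx": 0,"wy": 0,"wz": 0,"jaw": 0.5},{"tx": 0,"ty": -2.1,"tz": 1.4,"wx": 0,"wy": 0,"wz": 0,"jaw": 0},{"tx": 0,"ty": -2.1,"tz": 1.4,"wx": 0,"wy": 0,"wz": 0,"jaw": -0.2},{"tx": 0,"ty": -2.1,"tz": 1.4,"wx": 0,"wy": 0,"wz": 0,"jaw": -0.2},{"tx": 0,"ty": -2.1,"tz": 1.4,"wx": 0,"wy": 0,"wz": 0,"jaw": -0.2},{"tx": 0,"ty": -2.1,"tz": 1.1,"wx": 0,"wy": 0,"wz": 0,"jaw": -0.2},{"tx": 0,"ty": 0,"tz": 0,"wx": 0,"wy": 0,"wz": 0,"jaw": -0.2},{"tx": 0,"ty": 0,"tz": 0,"wx": 0,"wy": 0,"wz": 0,"jaw": -0.2}]}}

```text
time: 11.1
tool_pos: [438.5, -94.8, 171.4]
tcp_rot: [2.908, 1.568, 2.703]
contact_force: [-0.7, -0.9, 0.4]
grip_width: 37.3
```

```bash
python3 look.py w8;python3 - <<'E'
from h import *
o=state(); move(o,W([-112,0,86]),Rdes(1))
E
```

```text
t 11.1 tcp [438.5 -94.8 171.4] F [-0.7 -0.9  0.4] w 37.3 j [-0.38  0.29  1.84  0.    1.02 -0.18]
[[399.7 291.2]
 [471.8 101.3]
 [433.9 300.6]
 [305.2 313.1]
 [318.8  82.9]
 [260.6 142. ]
 [260.3 270.2]]
t 11.15 tcp [438.5 -94.3 171.7] F [ 0.9  0.3 -0.4] w 37.3 j [-0.38  0.29  1.84  0.    1.02 -0.18]
rotvec(tool) [-0.    -0.003 -0.001] shift now cm [ 8.57 -0.16  0.11] shift in target axes cm [ 8.57 -0.16  0.09]
```

View pics/w8.png

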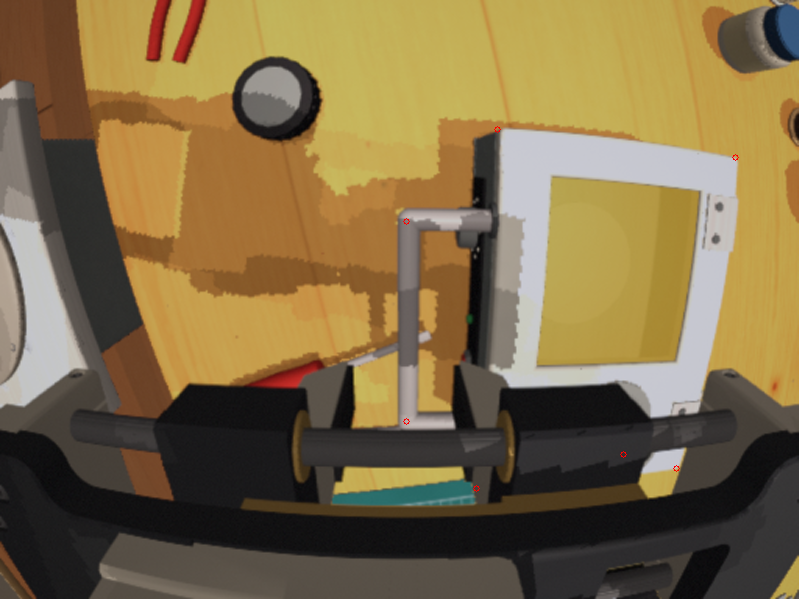

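The bar (display x ≈ 409) lies between the fingers, about 2 mm to the box side of the jaws' centre. I'll descend with a small shift.

{"name": "arm_command", "arguments": {"plan": [{"tx": 0,"ty": 0,"tz": 0.2,"wx": 0,"wy": 0,"wz": 0,"jaw": -0.35},{"tx": 2,"ty": 0,"tz": 0,"wx": 0,"wy": 0,"wz": 0,"jaw": -0.35},{"tx": 2,"ty": 0,"tz": 0,"wx": 0,"wy": 0,"wz": 0,"jaw": -0.35},{"tx": 1,"ty": 0,"tz": 0,"wx": 0,"wy": 0,"wz": 0,"jaw": -0.35},{"tx": 1,"ty": 0,"tz": 0,"wx": 0,"wy": 0,"wz": 0,"jaw": -0.35},{"tx": 1,"ty": 0,"tz": 0,"wx": 0,"wy": 0,"wz": 0,"jaw": -0.35},{"tx": 0.8,"ty": 0,"tz": 0,"wx": 0,"wy": 0,"wz": 0,"jaw": -0.35},{"tx": 0.4,"ty": 0,"tz": 0,"wx": 0,"wy": 0,"wz": 0,"jaw": -0.35},{"tx": 0,"ty": 0,"tz": 0,"wx": 0,"wy": 0,"wz": 0,"jaw": -0.35},{"tx": 0,"ty": 0,"tz": 0,"wx": 0,"wy": 0,"wz": 0,"jaw": -0.35}]}}

```text
time: 12.15
tool_pos: [441.5, -95.6, 90.9]
tcp_rot: [-0.335, 1.57, -0.538]
contact_force: [0.5, -0.2, -0.1]
grip_width: 29.9
```

```bash
python3 look.py w9;python3 - <<'E'
from h import *
o=state(); move(o,W([-112,0,89]),Rdes(1))
E
```

```text
t 12.15 tcp [441.5 -95.6  90.9] F [ 0.5 -0.2 -0.1] w 29.9 j [-0.38  0.42  1.93 -0.    0.8  -0.18]
[[440.1 359.9]
 [538.5 106.5]
 [469.4 352. ]
 [314.2 380.1]
 [346.5  70.2]
 [255.2 161.5]
 [255.8 334. ]]
t 12.2 tcp [441.6 -95.6  91.1] F [-1.4 -0.5 -0.4] w 29.6 j [-0.38  0.42  1.92 -0.    0.8  -0.18]
rotvec(tool) [-0.     0.001  0.   ] shift now cm [ 0.21 -0.09 -0.25] shift in target axes cm [ 0.21 -0.09 -0.25]
```

View pics/w9.png

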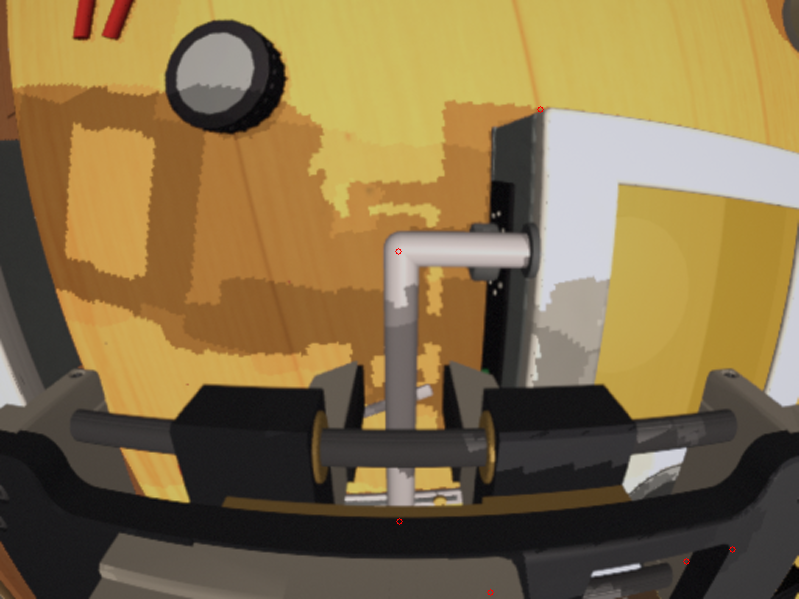

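The bar at x ≈ 400 is centred between the fingers (360 to 447). I'll close on it.

{"name": "arm_command", "arguments": {"plan": [{"tx": 0.2,"ty": 0,"tz": -0.1,"wx": 0,"wy": 0,"wz": 0,"jaw": -0.35},{"tx": 0,"ty": 0,"tz": 0,"wx": 0,"wy": 0,"wz": 0,"jaw": -0.6},{"tx": 0,"ty": 0,"tz": 0,"wx": 0,"wy": 0,"wz": 0,"jaw": -1},{"tx": 0,"ty": 0,"tz": 0,"wx": 0,"wy": 0,"wz": 0,"jaw": -1},{"tx": 0,"ty": 0,"tz": 0,"wx": 0,"wy": 0,"wz": 0,"jaw": -1},{"tx": 0,"ty": 0,"tz": 0,"wx": 0,"wy": 0,"wz": 0,"jaw": -1}]}}

```text
time: 12.8
tool_pos: [440.6, -95.3, 88.8]
tcp_rot: [-0.183, 1.57, -0.387]
contact_force: [1.3, -0.2, -0.6]
grip_width: 10.0
```

```bash
python3 - <<'E'
from h import *
o=state()
h=np.array([73.5,81.]); a0=np.arctan2(5,185.43)
# increments in tool axes (tx = -dz, tz = +dx_box)
pos=lambda t: h+185.5*np.array([-np.cos(a0+t),np.sin(a0+t)])
for T,n in ((1.5,30),):
    ts=np.linspace(0,T,n+1)
    for i in range(n):
        d=(pos(ts[i+1])-pos(ts[i]))/10; print(f"{ts[i+1]:.2f} tx {-d[1]:.2f} tz {d[0]:.2f}")
E
```

```text
t 12.8 tcp [440.6 -95.3  88.8] F [ 1.3 -0.2 -0.6] w 10.0 j [-0.38  0.42  1.93 -0.    0.79 -0.18]
0.05 tx -0.93 tz 0.05
0.10 tx -0.92 tz 0.09
0.15 tx -0.92 tz 0.14
0.20 tx -0.91 tz 0.19
0.25 tx -0.90 tz 0.23
0.30 tx -0.89 tz 0.28
0.35 tx -0.87 tz 0.32
0.40 tx -0.85 tz 0.36
0.45 tx -0.83 tz 0.41
0.50 tx -0.81 tz 0.45
0.55 tx -0.79 tz 0.49
0.60 tx -0.76 tz 0.53
0.65 tx -0.74 tz 0.56
0.70 tx -0.71 tz 0.60
0.75 tx -0.68 tz 0.63
0.80 tx -0.64 tz 0.67
0.85 tx -0.61 tz 0.70
0.90 tx -0.58 tz 0.73
0.95 tx -0.54 tz 0.76
1.00 tx -0.50 tz 0.78
1.05 tx -0.46 tz 0.81
1.10 tx -0.42 tz 0.83
1.15 tx -0.38 tz 0.85
1.20 tx -0.33 tz 0.87
1.25 tx -0.29 tz 0.88
1.30 tx -0.25 tz 0.89
1.35 tx -0.20 tz 0.91
1.40 tx -0.16 tz 0.91
1.45 tx -0.11 tz 0.92
1.50 tx -0.06 tz 0.93
```

The fingers hold the bar. I'll swing the first third along the arc and check the forces.

{"name": "arm_command", "arguments": {"plan": [{"tx": -0.93,"ty": 0,"tz": 0.05,"wx": 0,"wy": 0,"wz": 0,"jaw": -1},{"tx": -0.92,"ty": 0,"tz": 0.09,"wx": 0,"wy": 0,"wz": 0,"jaw": -1},{"tx": -0.92,"ty": 0,"tz": 0.14,"wx": 0,"wy": 0,"wz": 0,"jaw": -1},{"tx": -0.91,"ty": 0,"tz": 0.19,"wx": 0,"wy": 0,"wz": 0,"jaw": -1},{"tx": -0.9,"ty": 0,"tz": 0.23,"wx": 0,"wy": 0,"wz": 0,"jaw": -1},{"tx": -0.89,"ty": 0,"tz": 0.28,"wx": 0,"wy": 0,"wz": 0,"jaw": -1}]}}

```text
time: 13.4
tool_pos: [450.0, -97.3, 144.2]
tcp_rot: [-1.67, 1.571, -1.873]
contact_force: [2.6, -1.3, -4.6]
grip_width: 10.2
```

```bash
cat > ang.py <<'E'
from h import *
o=state(); g=o['tool_pos']+3*rot(o['tcp_rot'])[:,0]
l=R.from_euler('z',-Q[2]).apply(g-[Q[0],Q[1],0]); v=l[[0,2]]-[73.5,81]
print("local",l.round(1),"radius",np.hypot(*v).round(1),"theta",(np.arctan2(v[1],-v[0])-0.027).round(3))
E
python3 ang.py
```

```text
t 13.4 tcp [450.  -97.3 144.2] F [ 2.6 -1.3 -4.6] w 10.2 j [-0.38  0.35  1.84 -0.    0.95 -0.18]
local [-101.     0.9  141.2] radius 184.6 theta 0.305
```

Radius 184.6 mm is consistent with the 185.5 mm given, and the forces are small. I'll carry on.

{"name": "arm_command", "arguments": {"plan": [{"tx": -0.87,"ty": 0,"tz": 0.32,"wx": 0,"wy": 0,"wz": 0,"jaw": -1},{"tx": -0.85,"ty": 0,"tz": 0.36,"wx": 0,"wy": 0,"wz": 0,"jaw": -1},{"tx": -0.83,"ty": 0,"tz": 0.41,"wx": 0,"wy": 0,"wz": 0,"jaw": -1},{"tx": -0.81,"ty": 0,"tz": 0.45,"wx": 0,"wy": 0,"wz": 0,"jaw": -1},{"tx": -0.79,"ty": 0,"tz": 0.49,"wx": 0,"wy": 0,"wz": 0,"jaw": -1},{"tx": -0.76,"ty": 0,"tz": 0.53,"wx": 0,"wy": 0,"wz": 0,"jaw": -1},{"tx": -0.74,"ty": 0,"tz": 0.56,"wx": 0,"wy": 0,"wz": 0,"jaw": -1},{"tx": -0.71,"ty": 0,"tz": 0.6,"wx": 0,"wy": 0,"wz": 0,"jaw": -1}]}}

```text
time: 14.2
tool_pos: [484.2, -104.4, 207.5]
tcp_rot: [-3.059, 1.564, 3.021]
contact_force: [-12.0, -0.8, 5.6]
grip_width: 9.7
```

```bash
python3 ang.py; python3 look.py w10
```

```text
t 14.2 tcp [ 484.2 -104.4  207.5] F [-12.   -0.8   5.6] w 9.7 j [-0.37  0.33  1.66 -0.    1.15 -0.16]
local [-66.1   0.9 204.5] radius 186.4 theta 0.697
t 14.2 tcp [ 484.2 -104.4  207.5] F [-12.   -0.8   5.6] w 9.7 j [-0.37  0.33  1.66 -0.    1.15 -0.16]
[[337.6 272.1]
 [410.   94.3]
 [384.1 286.3]
 [255.8 291.4]
 [255.5  84.5]
 [207.7 137.1]
 [213.2 250. ]]
```

View pics/w10.png

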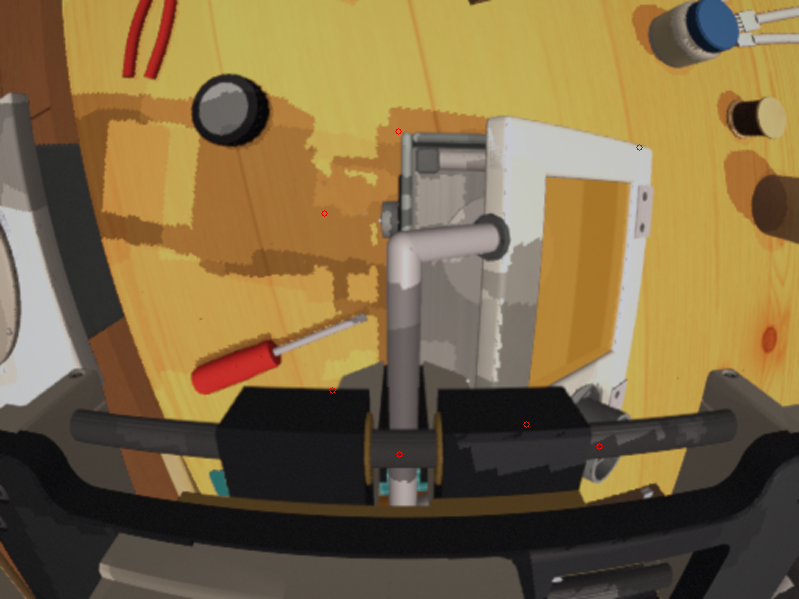

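The lid is part-way up at about 0.70 rad, and the cap still stands at (230,110). There's a mild radial load of about 13 N, meaning the commanded path is roughly 1 mm inside the arc, so I'll correct that as I continue.

{"name": "arm_command", "arguments": {"plan": [{"tx": -0.72,"ty": 0,"tz": 0.56,"wx": 0,"wy": 0,"wz": 0,"jaw": -1},{"tx": -0.68,"ty": 0,"tz": 0.63,"wx": 0,"wy": 0,"wz": 0,"jaw": -1},{"tx": -0.61,"ty": 0,"tz": 0.7,"wx": 0,"wy": 0,"wz": 0,"jaw": -1},{"tx": -0.58,"ty": 0,"tz": 0.73,"wx": 0,"wy": 0,"wz": 0,"jaw": -1},{"tx": -0.54,"ty": 0,"tz": 0.76,"wx": 0,"wy": 0,"wz": 0,"jaw": -1},{"tx": -0.5,"ty": 0,"tz": 0.78,"wx": 0,"wy": 0,"wz": 0,"jaw": -1}]}}

```text
time: 14.85
tool_pos: [526.2, -113.3, 244.9]
tcp_rot: [-2.693, 1.568, -2.896]
contact_force: [-7.9, -2.3, 6.4]
grip_width: 10.2
```

```bash
python3 ang.py
```

```text
t 14.85 tcp [ 526.2 -113.3  244.9] F [-7.9 -2.3  6.4] w 10.2 j [-0.35  0.37  1.49 -0.    1.28 -0.15]
local [-23.1   0.7 241.9] radius 187.7 theta 1.003
```

{"name": "arm_command", "arguments": {"plan": [{"tx": -0.46,"ty": 0,"tz": 0.79,"wx": 0,"wy": 0,"wz": 0,"jaw": -1},{"tx": -0.43,"ty": 0,"tz": 0.81,"wx": 0,"wy": 0,"wz": 0,"jaw": -1},{"tx": -0.38,"ty": 0,"tz": 0.85,"wx": 0,"wy": 0,"wz": 0,"jaw": -1},{"tx": -0.33,"ty": 0,"tz": 0.87,"wx": 0,"wy": 0,"wz": 0,"jaw": -1},{"tx": -0.29,"ty": 0,"tz": 0.88,"wx": 0,"wy": 0,"wz": 0,"jaw": -1},{"tx": -0.25,"ty": 0,"tz": 0.89,"wx": 0,"wy": 0,"wz": 0,"jaw": -1},{"tx": 0,"ty": 0,"tz": 0,"wx": 0,"wy": 0,"wz": 0,"jaw": -1}]}}

```text
time: 15.55
tool_pos: [577.8, -124.1, 265.9]
tcp_rot: [-0.555, 1.569, -0.759]
contact_force: [-3.3, -3.0, 6.1]
grip_width: 10.0
```

```bash
python3 ang.py; python3 look.py w11
```

```text
t 15.55 tcp [ 577.8 -124.1  265.9] F [-3.3 -3.   6.1] w 10.0 j [-0.34  0.45  1.31 -0.    1.38 -0.14]
local [ 29.6   0.4 262.9] radius 187.1 theta 1.307
t 15.55 tcp [ 577.8 -124.1  265.9] F [-3.3 -3.   6.1] w 10.0 j [-0.34  0.45  1.31 -0.    1.38 -0.14]
[[233.8 243.4]
 [297.9  88.6]
 [292.  262.5]
 [177.5 261.2]
 [164.5  91.4]
 [132.9 134.4]
 [142.4 225.1]]
```

View pics/w11.png

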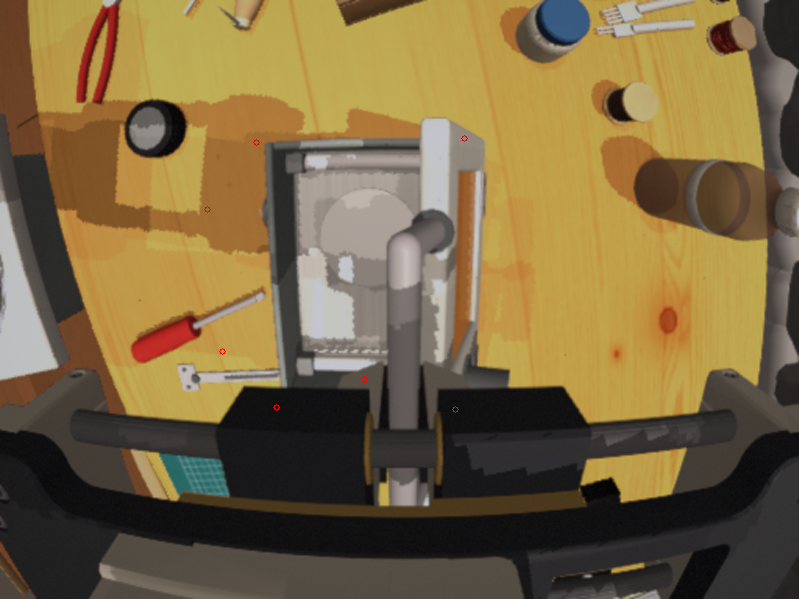

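{"name": "arm_command", "arguments": {"plan": [{"tx": -0.17,"ty": 0,"tz": 0.8,"wx": 0,"wy": 0,"wz": 0,"jaw": -1},{"tx": -0.14,"ty": 0,"tz": 0.8,"wx": 0,"wy": 0,"wz": 0,"jaw": -1},{"tx": -0.1,"ty": 0,"tz": 0.8,"wx": 0,"wy": 0,"wz": 0,"jaw": -1},{"tx": -0.06,"ty": 0,"tz": 0.7,"wx": 0,"wy": 0,"wz": 0,"jaw": -1},{"tx": -0.03,"ty": 0,"tz": 0.4,"wx": 0,"wy": 0,"wz": 0,"jaw": -1},{"tx": 0,"ty": 0,"tz": 0,"wx": 0,"wy": 0,"wz": 0,"jaw": -1},{"tx": 0,"ty": 0,"tz": 0,"wx": 0,"wy": 0,"wz": 0,"jaw": -1},{"tx": 0,"ty": 0,"tz": 0,"wx": 0,"wy": 0,"wz": 0,"jaw": -1}]}}

```text
time: 16.4
tool_pos: [611.1, -131.1, 270.3]
tcp_rot: [-0.882, 1.569, -1.086]
contact_force: [-1.7, -5.0, 3.7]
grip_width: 10.2
```

```bash
python3 ang.py; python3 look.py w12; python3 - <<'E'
from h import *
import cv2
cv2.imwrite('pics/t12.png',cv2.resize(imaging.capture('top'),None,fx=1.5,fy=1.5))
cv2.imwrite('pics/s12.png',cv2.resize(imaging.capture('scene'),None,fx=1.5,fy=1.5))
E
```

```text
t 16.4 tcp [ 611.1 -131.1  270.3] F [-1.7 -5.   3.7] w 10.2 j [-0.33  0.52  1.19 -0.    1.44 -0.13]
local [ 63.6   0.3 267.3] radius 186.6 theta 1.491
t 16.4 tcp [ 611.1 -131.1  270.3] F [-1.7 -5.   3.7] w 10.2 j [-0.33  0.52  1.19 -0.    1.44 -0.13]
[[202.7 241. ]
 [264.9  88.1]
 [263.9 260.9]
 [153.  258.3]
 [137.   94. ]
 [109.  135.6]
 [119.6 223. ]]
```

View pics/w12.png

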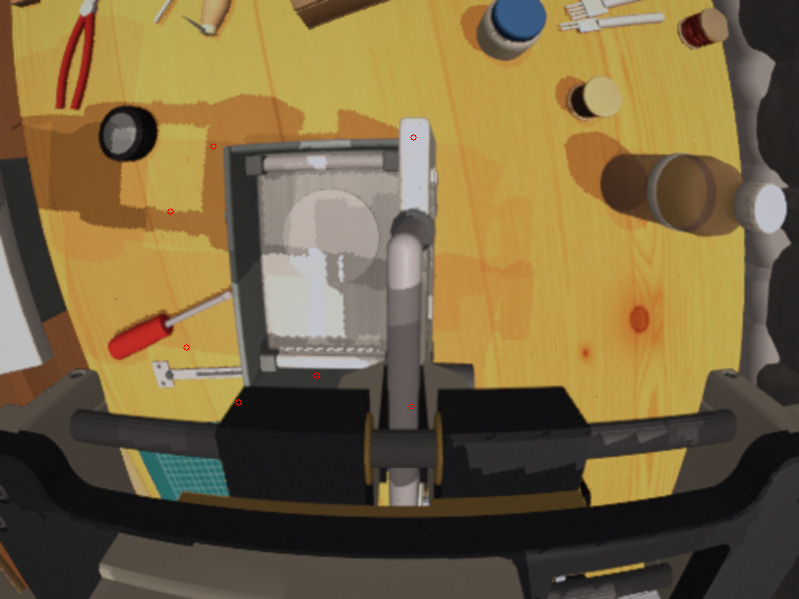

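View pics/s12.png

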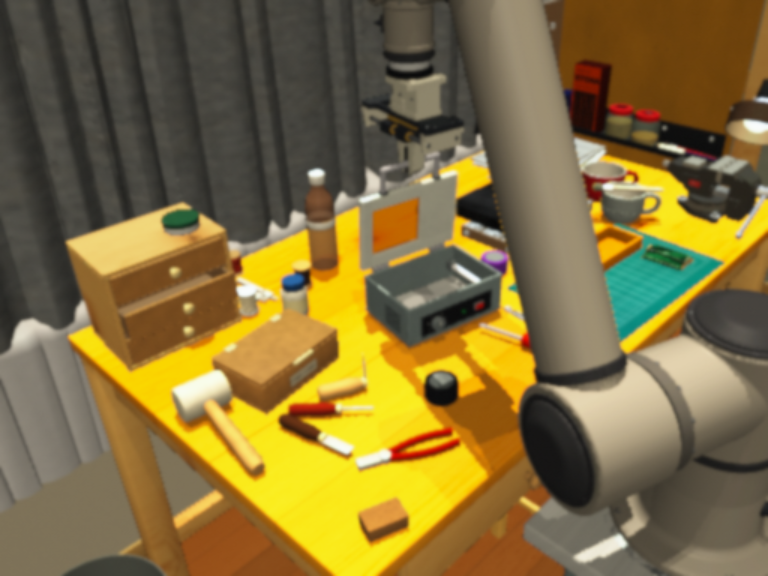

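View pics/t12.png

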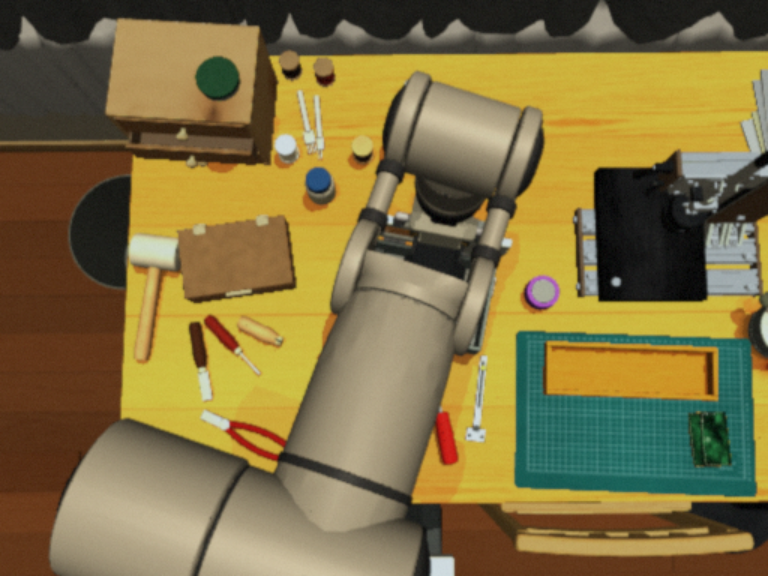

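The scene view shows the lid upright and held, the cap standing at (441,387), and the tools in place. The angle comes out at about 1.49 rad. I'll hold briefly to check that it doesn't creep.

{"name": "arm_command", "arguments": {"plan": [{"tx": 0,"ty": 0,"tz": 0.1,"wx": 0,"wy": 0,"wz": 0,"jaw": -1},{"tx": 0,"ty": 0,"tz": 0,"wx": 0,"wy": 0,"wz": 0,"jaw": -1},{"tx": 0,"ty": 0,"tz": 0,"wx": 0,"wy": 0,"wz": 0,"jaw": -1},{"tx": 0,"ty": 0,"tz": 0,"wx": 0,"wy": 0,"wz": 0,"jaw": -1},{"tx": 0,"ty": 0,"tz": 0,"wx": 0,"wy": 0,"wz": 0,"jaw": -1},{"tx": 0,"ty": 0,"tz": 0,"wx": 0,"wy": 0,"wz": 0,"jaw": -1},{"tx": 0,"ty": 0,"tz": 0,"wx": 0,"wy": 0,"wz": 0,"jaw": -1},{"tx": 0,"ty": 0,"tz": 0,"wx": 0,"wy": 0,"wz": 0,"jaw": -1}]}}

```text
time: 17.35
tool_pos: [612.0, -131.3, 270.4]
tcp_rot: [-0.891, 1.569, -1.095]
contact_force: [-1.7, -5.2, 3.3]
grip_width: 9.8
```

```bash
python3 ang.py; python3 -c "
from plant import bot,readout
print(readout.get_obs()['dq'].round(4)); print(bot.close_job())"
```

```text
t 17.35 tcp [ 612.  -131.3  270.4] F [-1.7 -5.2  3.3] w 9.8 j [-0.33  0.52  1.18 -0.    1.44 -0.13]
local [ 64.6   0.3 267.4] radius 186.6 theta 1.496
[-0.0005 -0.001   0.0013  0.0008  0.0018  0.0008]
the job is handed in; nothing more can be done
None
```

I lifted the black vent cap off the collar and stood it open side down on the free desk, front left of the box, with the lid still shut. I then swung the lid up by its bar handle to its balance point and handed the job in still holding it, at about 17 s of the 64 s allowed.

- **Lid:** my last check put it at about 1.496 rad, worked out from the arm's position because there is no direct lid reading. It should be good to about 0.01 rad.
- **Grip and stillness:** the fingers were closed on the bar at 9.8 mm, with under 7 N on the wrist. The joint speeds were practically zero.
- **Cap and other things:** the last pictures show the cap upright on the desk. The screwdriver, stay, jar and other tools had not visibly moved.
- **Disagreements:** during the swing the measured bar radius ran 184.6–187.7 mm against 185.5 mm. There was also a brief load of about 13 N along the lid, which I eased by correcting the path by about 1 mm. The two fixed cameras put the cap about 4 mm apart, and the wrist camera settled which to use before I gripped it.
- **Refused command:** my first move command was refused for missing keys, and nothing moved.

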